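Set the warming plate to medium and start it

ROBOT

A 6-joint arm with a two-finger parallel gripper is mounted at the origin on a cart in front of the work surface, level with it; the furniture and walls round the work are solid. World frame = base frame: x ahead of the robot, y to its left, z up, the work surface at z = 0. Lengths are in m, angles in degrees, forces in N, time in s.
With the tool pointing down it reaches from about 0.35 to 0.875 m from the base axis. Payload 4.2 kg.
Tool frame: the origin (TCP) lies at the very end of the fingers, on their centre line; the grasp point (between the pads) lies 19 mm behind it; z points along the fingers, y is the line along which they close (so a half turn about z gives the same grasp; the last joint's range is limited). The gripper opens to 87 mm and grips with 3 to 60 N. Pads are 19 mm wide; open, the fingers measure 117 mm over their backs; the gripper's body (75 mm by 190 mm) begins 51 mm behind the grasp point.
Start: joints at [-58.465, 22.042, 0.453, 0, -68.411, -14.817], TCP at [0.18, -0.599, 0.223] pointing down, gripper open.
Joint ranges: [-179.83, 179.83], [-69.29, 118.12], [-61.27, 80.66], [-181.25, 117.63], [-171.15, -9.14], [-177.46, 177.46]. Speed limits (degrees/s): [159.86, 159.86, 180, 180, 180, 180].

INTERFACE

Orientations are given as a 3x3 rotation matrix whose columns are the frame's x, y, z axes.
In Python, from station import monitor, cams, ticket gives the robot as it stands.
- The arm moves only by the tool drive_tool, never from a script. Its argument "moves" is a list of rows, each an object with "delta_pos": the shift along the tool's x, y, z in mm, a list of three; "turn": the turn about the tool's z in rad; "claw": the opening, from 0 (shut) to 1 (fully open). A call has 1 to 12 rows; each row shifts and turns the commanded pose from where the row before left it, along the tool's axes as they then stand; what a row does not reach is not made up. A row lasts 1/8 s, in which the tool goes at most 62.5 mm and 10.7 degrees, less where a joint would pass 70% of its speed; a pose out of reach is approached as far as the arm can. A call is refused whole if a number of a shift passes 62.5 or a number of a turn 0.188, either way. A call with a gripper value outside its range is refused whole. The fingers move at their own pace and stop on an object; the grip force is fixed at half the most. Time passes only in rows, so rows that do not move let the fingers close. It gives the time, the measured TCP pose, the force, the opening and the grip force at its end, in the units of the state.
- monitor.sense(): the state, without advancing time (a new reading comes with each control period).
- cams.capture(name): name is "scene" or "top" or "wrist"; returns a dict with "color" (384x512x3 uint8, red, green, blue), "range_z" (384x512 float32, m along the optical axis (not along the pixel's ray), 0 where there is no reading), "vertical_fov" (degrees; the focal length in pixels is half the picture's height over the tangent of half this angle, whatever the lens; pixels are square), "cx", "cy" (the principal point, pixels), "extrinsics" (4x4, takes a point from camera to world coordinates). Camera axes: x right, y down, z forward; pixel columns grow to the right and rows downward; lengths in m; the calibration is good to about 2 mm. A picture is of the moment at which its call begins.
- ticket.finish_job(): hands the job in; it is judged then, once.
The state is a dict: "time_s": time; "joints": joint angles; "joint_velocities": joint speeds; "effort": joint torques, N m; "tcp_pos": TCP position; "ee_rot": TCP orientation; "wrist_force": force on the tool from outside, world axes, zero at the start; "moment": the same for the moment, N m; "gripper_width": opening from 0.0 (shut) to 1.0 (fully open); "gripper_force": force on a finger pad.
Only numpy, scipy, OpenCV 4.12 (cv2) and the standard library are available. Lean on these libraries where they do the work, as an engineer would, in place of code of your own. Each camera call takes 0.05 s, during which the arm holds its last target. There are 200 camera calls.

TASK

Turn the round dial of the warming plate (the low box with the saucepan on it) clockwise, by dragging a fingertip over its face, until it clicks in at medium (its pointer line at the mark with two dots). Only then press the start key in front of the dial fully down, and let it come back up. Nothing is to be gripped or lifted, and everything that stands on and round the warming plate stays where it is.

Things in the scene. Friction and masses are not known exactly. Their poses are not given: they have to be found in the camera images.
- cooker: The warming plate, fixed to the worktop: flat aluminium box 180 deep (x) x 360 wide (y) x 55 mm high, origin under its centre, x pointing from its front edge to its back, y to its left. Its right half is a control panel, 55 mm high, with the dial and, 90 mm in front of the dial's centre, the start key. Its left half is a black glass top, 58 mm high, that begins 77 mm left of the dial's centre.
- dial_mount: Sprung mount of the dial; origin at the centre of the dial's flat round face, 69 mm above the worktop; axes as the warming plate's, does not turn with the dial. The dial is a black knurled disc, 90 mm wide, 12 mm high, too wide to grip. The face gives down by up to 4 mm: 2 N at the start, 10 N fully down. Pressing 5 to 10 N at 20 to 30 mm from the axis and dragging round turns it by friction (0.7 to 1.2).
- dial (a joint): Dial angle, rad, growing clockwise seen from above. Detents: 0 off, 0.6 low, 1.2 medium, 1.8 high; stops at -0.08 and 1.88. It starts at off or low. Turning out of a detent takes about 0.06 N m; let go between two detents it snaps into the nearer one. The pointer stands at 0.9 minus this value, counter-clockwise from cooker's x.
- pointer (a point): Outer end of the white radial pointer line on the dial's face, 43 mm from the dial's axis; turns with the dial.
- medium_mark (a point): The two-dot mark (medium) on the panel beyond the dial, 58 mm from the dial's axis. The four marks, from left to right seen from the front edge: a short bar (off), one raised dot (low), two dots (medium), three dots (high).
- key_top (a point): Centre of the top of the start key: a round black button of 28 mm diameter on the panel, 90 mm in front of the dial's centre, its top 63 mm above the worktop and 8 mm above the panel.
- key (a joint): Travel of the start key, m: 0 up, 0.005 fully down (takes about 5.5 N); it counts as pressed from 0.0035; springs back up.
- saucepan: Loose small white saucepan with a black handle (151 x 281 x 65 mm, bowl about 150 mm wide) standing on the glass top left of the dial, handle to the back left, its rim 123 mm above the worktop. Must not be moved.
- spice_jar: Loose glass spice jar with a green cap, 46 mm wide, 106 mm high, left of the warming plate; origin at its foot. Bystander.
- timer: Loose round white kitchen timer, 67 mm wide, 40 mm high, with a bar grip, right of the warming plate; origin at its foot. Bystander, not the dial of this task.
- garlic: Loose garlic bulb, about 54 mm, at the front, farther right, before the sink; origin at its foot. Bystander.
- mug: Loose white mug, 91 x 123 x 96 mm, on the left part of the worktop; origin at its foot. Bystander.
- lemon: Loose lemon, 83 x 58 x 58 mm, on the left part of the worktop; origin at its underside. Bystander.

How it is judged:
By the outcome, as a careful person would: the job done as asked, in the order asked, and still so for the second after the job is handed in, with the robot touching nothing.
It also fails if it takes over 48 s, if anything falls off the work surface, if the arm or the gripper's body presses on something with over 40 N, if the wrist force passes 120 N, or if a joint passes its speed limit or range.

## Working session

There is one attempt and no reset: what is moved stays moved. The work goes in short steps, Python scripts to look and compute and a tool call to move; the robot and the scene stay as the last step left them, time stands still between calls to the robot, and variables do not carry over. Pictures are saved under pics/ and viewed, at most 10 in all, crops included, and the job is handed in when it is done.

Besides the shell and the picture viewer there is one more tool, called after "Request:" by a JSON object that holds its "fn" and its "kwargs". drive_tool: Moves the arm, as the interface text tells. Its arguments: {"type":"object","properties":{"moves":{"type":"array","items":{"type":"object","properties":{"delta_pos":{"type":"array","items":{"type":"number"}},"turn":{"type":"number"},"claw":{"type":"number"}}}}},"required":["moves"]}

```bash
mkdir -p pics
cat > h.py <<'E'
import numpy as np, cv2
from station import monitor, cams, ticket
def cap(n,f):
    d=cams.capture(n); np.savez('/tmp/'+f+'.npz',**d); cv2.imwrite('pics/'+f+'.png',d['color'][:,:,::-1]); return d
def load(f): return np.load('/tmp/'+f+'.npz')
def pt(d,u,v,z=None):
    f=192/np.tan(np.radians(float(d['vertical_fov']))/2); E=d['extrinsics']
    r=np.array([(u-d['cx'])/f,(v-d['cy'])/f,1])
    if z is None: s=d['range_z'][int(v),int(u)]
    else: s=(z-E[2,3])/(E[:3,:3]@r)[2]
    return E[:3,:3]@(r*s)+E[:3,3]
E
python3 - <<'E'
from h import *
s=monitor.sense(); print(s['tcp_pos'],s['ee_rot'],s['time_s'],s['wrist_force'])
a=cap('top','top1');cap('scene','scene1')
cv2.imwrite('pics/top1b.png',cv2.resize(a['color'][:,:,::-1],(800,600),interpolation=cv2.INTER_CUBIC))
E
```

```text
[ 0.17963581 -0.59797269  0.22143593] [[-9.57787272e-01 -2.87476978e-01 -7.26923747e-04]
 [-2.87477883e-01  9.57784950e-01  2.11086171e-03]
 [ 8.94124782e-05  2.23073098e-03 -9.99997508e-01]] 0.0 [0.29529162 0.25184247 1.20306377]
```

View pics/top1b.png

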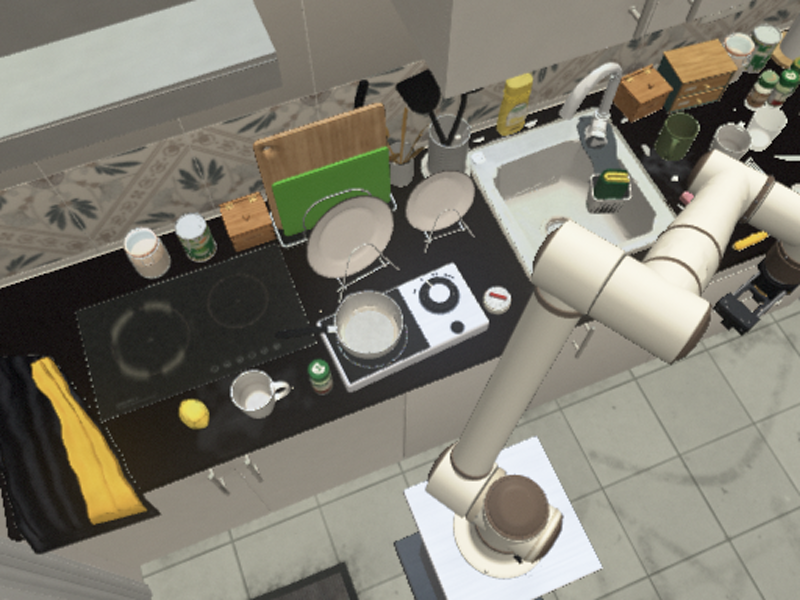

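View pics/scene1.png

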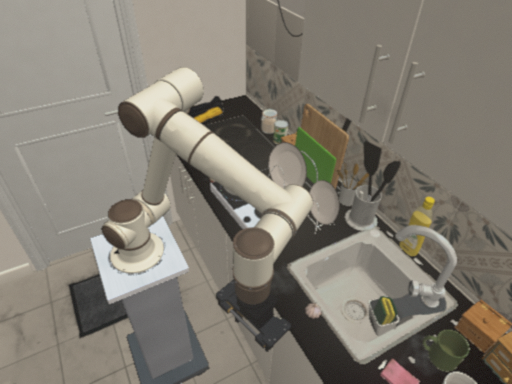

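The top picture shows the plate with the dial at about (438,294) and the key at (457,327) in the 800-wide view. The scene camera's view of the plate is blocked by the arm.

Run:
```python
from h import *
a=load('top1')
c=a['color'][160:230,200:335,::-1]   # x6
cv2.imwrite('pics/crop1.png',cv2.resize(c,None,fx=5.9,fy=5.9,interpolation=cv2.INTER_CUBIC))
```

```text
(no output)
```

View pics/crop1.png

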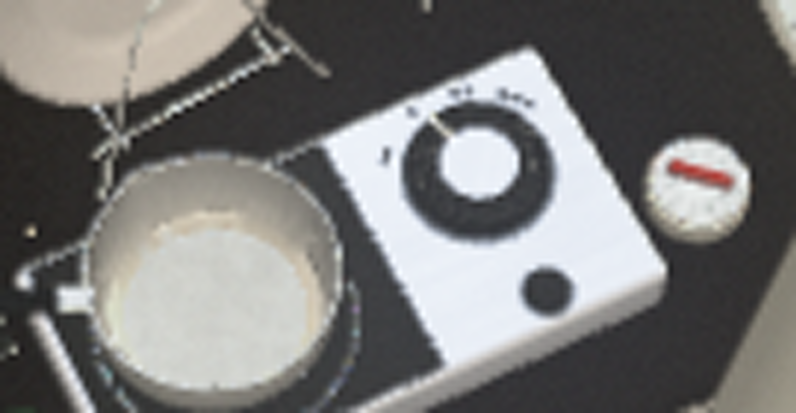

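The dial is centred at about crop (478,170), the key at (547,290). The pointer end is at (432,116), next to the single dot at (412,111), so the dial is at low and has to turn +0.6 rad.

Run:
```python
from h import *
a=load('top1'); q=lambda x,y:(200+(x+.5)/5.9-.5,160+(y+.5)/5.9-.5)
P={}
for n,x,y,z in [('dial',478,170,.069),('key',547,290,.063),('ptr',432,116,.069),('low',412,111,.056),('med',461,92,.056),('timer',700,180,.04),('c_fr',665,268,.055),('c_br',532,48,.055),('glassB',322,150,.056),('glassF',442,364,.056)]:
    P[n]=pt(a,*q(x,y),z); print(n,P[n].round(4), pt(a,*q(x,y)).round(4))
v=P['dial']-P['key']; print(np.linalg.norm(v[:2]),np.degrees(np.arctan2(v[1],v[0])))
e=P['c_br']-P['c_fr']; print(np.linalg.norm(e[:2]),np.degrees(np.arctan2(e[1],e[0])))
e=P['ptr']-P['dial']; print('ptr',np.linalg.norm(e[:2]),np.degrees(np.arctan2(e[1],e[0])))
d=a; zz=[pt(a,*q(478+dx,170+dy))[2].round(4) for dx,dy in [(0,0),(20,0),(-20,0),(0,20),(0,55),(55,0),(0,-55)]]; print(zz)
u,v=q(210,250);
```

```text
dial [ 0.5182 -0.0813  0.069 ] [ 0.5186 -0.0815  0.0681]
key [ 0.431  -0.0888  0.063 ] [ 0.4333 -0.0903  0.0571]
ptr [ 0.5632 -0.07    0.069 ] [ 0.5662 -0.0715  0.0628]
low [ 0.5774 -0.063   0.056 ] [ 0.5784 -0.0635  0.054 ]
med [ 0.5783 -0.0966  0.056 ] [ 0.5795 -0.0973  0.0534]
timer [ 0.4728 -0.2135  0.04  ] [ 0.473  -0.2137  0.0396]
c_fr [ 0.4206 -0.1631  0.055 ] [ 0.4233 -0.1652  0.0479]
c_br [ 0.5909 -0.1509  0.055 ] [ 0.6176 -0.1668  0.0009]
glassB [ 0.5732 -0.0007  0.056 ] [ 5.728e-01 -5.000e-04  5.680e-02]
glassF [ 0.4131 -0.0128  0.056 ] [ 0.4143 -0.0134  0.0528]
0.08748164457968942 4.926940790231122
0.1707275869670974 4.089832632247654
ptr 0.0464374115215471 14.112065112121684
[np.float64(0.0681), np.float64(0.0698), np.float64(0.0733), np.float64(0.0631), np.float64(0.0675), np.float64(0.0676), np.float64(0.0665)]
```

Request:
{"fn": "drive_tool", "kwargs": {"moves": [{"delta_pos": [-20,15,0],"claw": 0},{"delta_pos": [-40,31,0],"claw": 0},{"delta_pos": [-40,31,0],"claw": 0},{"delta_pos": [-40,31,0],"claw": 0},{"delta_pos": [-40,31,0],"claw": 0},{"delta_pos": [-40,31,0],"claw": 0},{"delta_pos": [-40,31,0],"claw": 0},{"delta_pos": [-40,31,0],"claw": 0},{"delta_pos": [-40,31,0],"claw": 0},{"delta_pos": [-40,31,0],"claw": 0},{"delta_pos": [-40,31,0],"claw": 0},{"delta_pos": [-20,15,0],"claw": 0}]}}

```text
invalid input
```

Run:
```python
from h import *
s=monitor.sense(); print(s['tcp_pos'],s['ee_rot'],s['time_s'],s['wrist_force'],s['gripper_width'])
a=cap('wrist','w1')
cv2.imwrite('pics/w1b.png',cv2.resize(a['color'][:,:,::-1],(800,600),interpolation=cv2.INTER_CUBIC))
```

```text
[ 0.17965886 -0.5980715   0.22156535] [[-9.57769931e-01 -2.87534868e-01 -6.77889369e-04]
 [-2.87535645e-01  9.57768118e-01  1.86685367e-03]
 [ 1.12475302e-04  1.98293366e-03 -9.99998028e-01]] 0.1 [ 0.73798575 -0.28445815 -0.1778851 ] 1.0025668592222226
```

View pics/w1b.png

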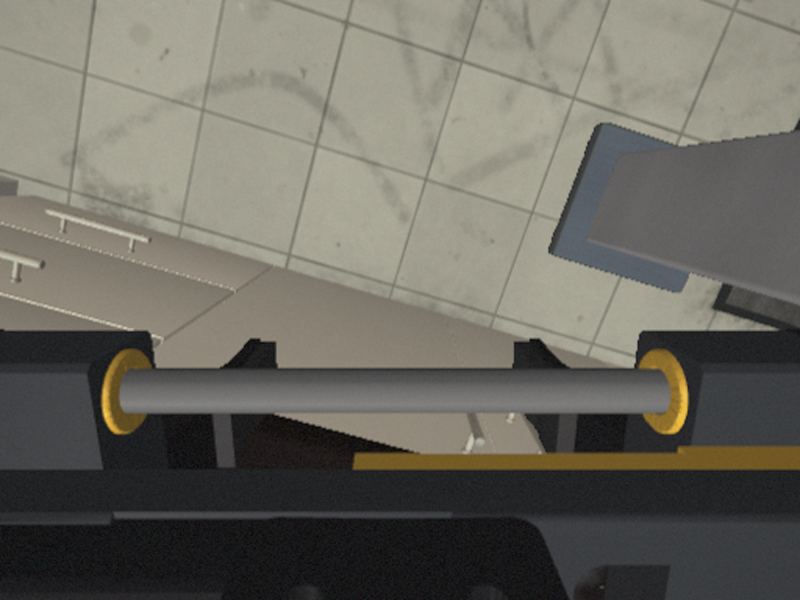

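The move was refused, probably because the rows had no turn field. The wrist camera shows only the floor and fingers, and image-up is tool +x, towards the robot. I'll resend with turn included.

Request:
{"fn": "drive_tool", "kwargs": {"moves": [{"delta_pos": [-20,15,0],"turn": 0,"claw": 0},{"delta_pos": [-40,31,0],"turn": 0,"claw": 0},{"delta_pos": [-40,31,0],"turn": 0,"claw": 0},{"delta_pos": [-40,31,0],"turn": 0,"claw": 0},{"delta_pos": [-40,31,0],"turn": 0,"claw": 0},{"delta_pos": [-40,31,0],"turn": 0,"claw": 0},{"delta_pos": [-40,31,0],"turn": 0,"claw": 0},{"delta_pos": [-40,31,0],"turn": 0,"claw": 0},{"delta_pos": [-40,31,0],"turn": 0,"claw": 0},{"delta_pos": [-40,31,0],"turn": 0,"claw": 0},{"delta_pos": [-40,31,0],"turn": 0,"claw": 0},{"delta_pos": [-50,45,0],"turn": 0,"claw": 0}]}}

```text
time_s: 1.65
tcp_pos: [0.5216, -0.1118, 0.2225]
ee_rot: [[-0.958, -0.287, -0.0], [-0.287, 0.958, -0.0], [0.0, -0.0, -1.0]]
wrist_force: [0.7, 0.5, -0.3]
gripper_width: 0.005
gripper_force: 0.0
```

Run:
```python
from h import *
s=monitor.sense(); print(s['tcp_pos'],s['time_s'],s['wrist_force'])
a=cap('wrist','w2'); print(a['extrinsics'].round(3))
cv2.imwrite('pics/w2b.png',cv2.resize(a['color'][:,:,::-1],(800,600),interpolation=cv2.INTER_CUBIC))
```

```text
[ 0.5215689  -0.11180689  0.22245369] 1.65 [ 0.70787798  0.48304944 -0.3130037 ]
[[-0.287  0.93   0.231  0.459]
 [ 0.958  0.279  0.069 -0.131]
 [-0.     0.241 -0.97   0.384]
 [ 0.     0.     0.     1.   ]]
```

View pics/w2b.png

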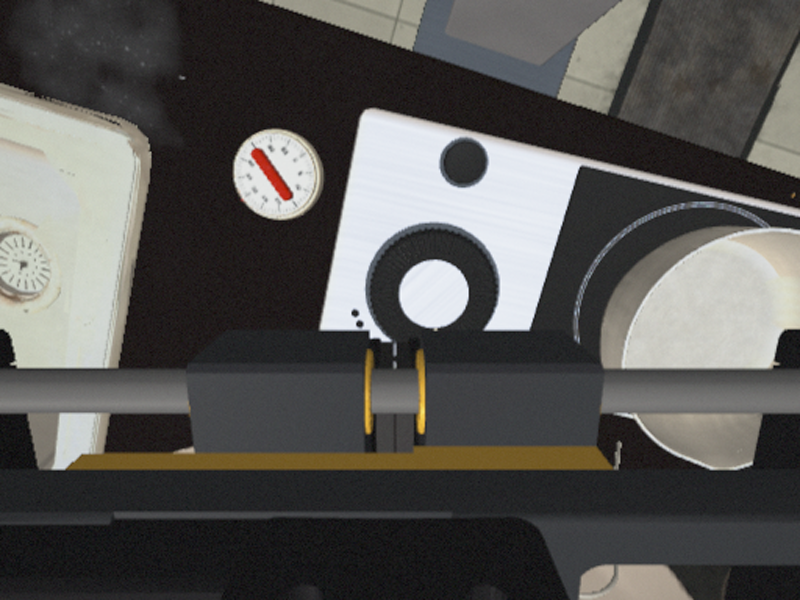

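The close view shows the dial's white hub centred at (433,294), its rim from 366 to 498 across with the top at 223, and the key centre at (464,161). The glass edge runs (580,167)–(535,325), and the fingers hide the pointer.

Run:
```python
from h import *
a=load('w2'); q=lambda x,y:((x+.5)*.64-.5,(y+.5)*.64-.5)
P={}
for n,x,y,z in [('hub',433,294,.069),('dl',366,290,.066),('dr',498,290,.066),('dtop',434,223,.066),('key',464,161,.063),('gF',582,170,.056),('gB',537,318,.056),('3dot',355,313,.056),('panL',602,345,.123)]:
    P[n]=pt(a,*q(x,y),z); print(n,P[n].round(4), pt(a,*q(x,y)).round(4))
for k in ['hub']:
  v=P[k]-P['key']; print(np.linalg.norm(v[:2]),np.degrees(np.arctan2(v[1],v[0])))
e=P['gB']-P['gF']; print(np.degrees(np.arctan2(e[1],e[0])))
for x,y in [(433,294),(420,300),(440,285),(400,290),(480,290),(433,245)]: print(pt(a,*q(x,y)).round(4))
```

```text
hub [ 0.5225 -0.0846  0.069 ] [ 0.5227 -0.0845  0.068 ]
dl [ 0.5338 -0.1297  0.066 ] [ 0.536  -0.1296  0.0564]
dr [ 0.5074 -0.0418  0.066 ] [ 0.509  -0.0389  0.0555]
dtop [ 0.4763 -0.0985  0.066 ] [ 0.4769 -0.0973  0.0545]
key [ 0.4325 -0.0917  0.063 ] [ 0.4325 -0.0917  0.0628]
gF [ 0.4146 -0.0128  0.056 ] [ 0.4147 -0.0131  0.0567]
gB [ 0.5205 -0.0048  0.056 ] [ 0.5205 -0.0048  0.056 ]
3dot [ 0.5549 -0.1326  0.056 ] [ 0.5545 -0.1326  0.0571]
panL [0.5125 0.0118 0.123 ] [0.5201 0.0323 0.0856]
0.09033655274671475 4.492256379042713
4.345337033431672
[ 0.5227 -0.0845  0.068 ]
[ 0.5291 -0.092   0.0694]
[ 0.5153 -0.0818  0.0681]
[ 0.5265 -0.1072  0.0684]
[ 0.5106 -0.0545  0.0689]
[ 0.4903 -0.095   0.0689]
```

Request:
{"fn": "drive_tool", "kwargs": {"moves": [{"delta_pos": [-9,-1.5,20],"turn": 0,"claw": 0},{"delta_pos": [0,0,40],"turn": 0,"claw": 0},{"delta_pos": [0,0,40],"turn": 0,"claw": 0},{"delta_pos": [0,0,30],"turn": 0,"claw": 0},{"delta_pos": [0,0,15],"turn": 0,"claw": 0},{"delta_pos": [0,0,5],"turn": 0,"claw": 0},{"delta_pos": [0,0,0],"turn": 0,"claw": 0}]}}

```text
time_s: 2.58
tcp_pos: [0.5307, -0.1119, 0.0732]
ee_rot: [[-0.958, -0.288, 0.001], [-0.288, 0.958, -0.0], [-0.001, -0.0, -1.0]]
wrist_force: [0.6, 0.7, -0.3]
gripper_width: 0.005
gripper_force: 0.0
```

Request:
{"fn": "drive_tool", "kwargs": {"moves": [{"delta_pos": [0,1,2],"turn": 0,"claw": 0},{"delta_pos": [0,0,2],"turn": 0,"claw": 0},{"delta_pos": [0,0,1],"turn": 0,"claw": 0},{"delta_pos": [0,0,1],"turn": 0,"claw": 0},{"delta_pos": [0,0,0],"turn": 0,"claw": 0}]}}

```text
time_s: 3.2
tcp_pos: [0.5304, -0.1109, 0.0673]
ee_rot: [[-0.958, -0.288, 0.001], [-0.288, 0.958, -0.0], [-0.001, -0.0, -1.0]]
wrist_force: [-0.1, 1.6, 5.3]
gripper_width: 0.005
gripper_force: 2.9
```

Request:
{"fn": "drive_tool", "kwargs": {"moves": [{"delta_pos": [0,0,1],"turn": 0,"claw": 0},{"delta_pos": [1.4,0,0],"turn": 0.05,"claw": 0},{"delta_pos": [2.7,0.1,0],"turn": 0.1,"claw": 0},{"delta_pos": [2.7,0.1,0],"turn": 0.1,"claw": 0},{"delta_pos": [2.7,0.1,0],"turn": 0.1,"claw": 0}]}}

```text
time_s: 3.82
tcp_pos: [0.5226, -0.1124, 0.0671]
ee_rot: [[-0.998, 0.06, 0.005], [0.06, 0.998, -0.001], [-0.005, -0.0, -1.0]]
wrist_force: [1.3, 0.3, 6.7]
gripper_width: 0.003
gripper_force: 3.1
```

Request:
{"fn": "drive_tool", "kwargs": {"moves": [{"delta_pos": [2.7,0.1,0],"turn": 0.1,"claw": 0},{"delta_pos": [2.7,0.1,0],"turn": 0.1,"claw": 0},{"delta_pos": [2.2,0.1,0],"turn": 0.08,"claw": 0},{"delta_pos": [0,0,0],"turn": 0,"claw": 0}]}}

```text
time_s: 4.32
tcp_pos: [0.5141, -0.1112, 0.0669]
ee_rot: [[-0.943, 0.332, 0.003], [0.332, 0.943, -0.001], [-0.003, 0.0, -1.0]]
wrist_force: [-0.3, -1.4, 6.9]
gripper_width: 0.006
gripper_force: 3.3
```

Run:
```python
from h import *
print(monitor.sense()['tcp_pos'])
a=cap('top','t2')
cv2.imwrite('pics/t2b.png',cv2.resize(a['color'][160:230,200:335,::-1],None,fx=5.9,fy=5.9,interpolation=cv2.INTER_CUBIC))
```

```text
[ 0.51414934 -0.11120563  0.06687402]
```

View pics/t2b.png

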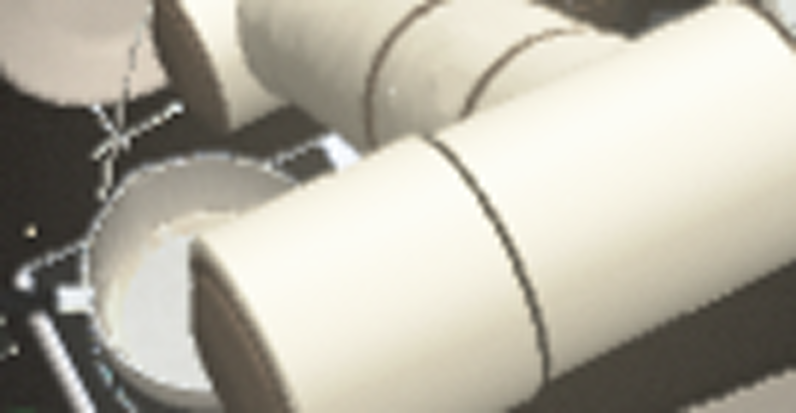

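The arm blocks the top camera, so I'll lift straight off, move back a little and look with the wrist camera.

Request:
{"fn": "drive_tool", "kwargs": {"moves": [{"delta_pos": [0,0,-10],"turn": 0,"claw": 0},{"delta_pos": [0,0,-40],"turn": 0,"claw": 0},{"delta_pos": [0,0,-60],"turn": 0,"claw": 0},{"delta_pos": [0,0,-50],"turn": 0,"claw": 0},{"delta_pos": [-30,10,-20],"turn": 0,"claw": 0},{"delta_pos": [-30,10,0],"turn": 0,"claw": 0},{"delta_pos": [0,0,0],"turn": 0,"claw": 0}]}}

```text
time_s: 5.25
tcp_pos: [0.5771, -0.1116, 0.2448]
ee_rot: [[-0.943, 0.332, -0.001], [0.332, 0.943, 0.0], [0.001, 0.0, -1.0]]
wrist_force: [-0.3, -0.2, -0.8]
gripper_width: 0.004
gripper_force: 0.0
```

Run:
```python
from h import *
print(monitor.sense()['tcp_pos'])
a=cap('wrist','w3')
cv2.imwrite('pics/w3b.png',cv2.resize(a['color'][:,:,::-1],(800,600),interpolation=cv2.INTER_CUBIC))
```

```text
[ 0.57713949 -0.11158887  0.24476547]
```

View pics/w3b.png

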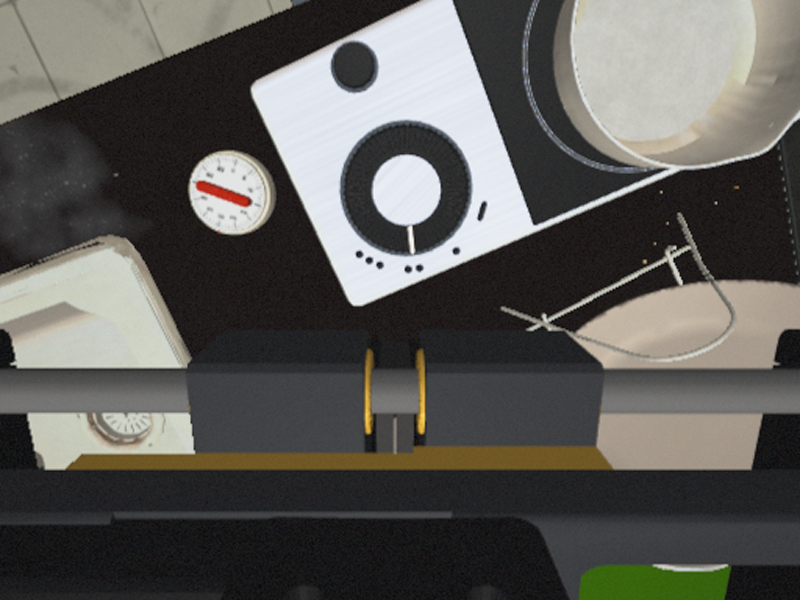

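The pointer line, (410,227) to (412,252), is at the two-dot mark at (413,269), so the dial has clicked in at medium. Next is the key.

Request:
{"fn": "drive_tool", "kwargs": {"moves": [{"delta_pos": [20,-4,0],"turn": 0,"claw": 0},{"delta_pos": [40,-8,0],"turn": 0,"claw": 0},{"delta_pos": [40,-8,0],"turn": 0,"claw": 0},{"delta_pos": [30,-6,0],"turn": 0,"claw": 0},{"delta_pos": [13,-3,20],"turn": 0,"claw": 0},{"delta_pos": [0,0,50],"turn": 0,"claw": 0},{"delta_pos": [0,0,50],"turn": 0,"claw": 0},{"delta_pos": [0,0,30],"turn": 0,"claw": 0},{"delta_pos": [0,0,17],"turn": 0,"claw": 0},{"delta_pos": [0,0,0],"turn": 0,"claw": 0}]}}

```text
time_s: 6.55
tcp_pos: [0.4296, -0.092, 0.0775]
ee_rot: [[-0.943, 0.332, -0.004], [0.332, 0.943, -0.0], [0.004, -0.002, -1.0]]
wrist_force: [-0.2, 0.2, 0.2]
gripper_width: 0.007
gripper_force: 0.0
```

Request:
{"fn": "drive_tool", "kwargs": {"moves": [{"delta_pos": [-3,1,5],"turn": 0,"claw": 0},{"delta_pos": [0,0,6],"turn": 0,"claw": 0},{"delta_pos": [0,0,3],"turn": 0,"claw": 0},{"delta_pos": [0,0,2],"turn": 0,"claw": 0},{"delta_pos": [0,0,2],"turn": 0,"claw": 0},{"delta_pos": [0,0,1],"turn": 0,"claw": 0},{"delta_pos": [0,0,0],"turn": 0,"claw": 0}]}}

```text
time_s: 7.42
tcp_pos: [0.4348, -0.0918, 0.0597]
ee_rot: [[-0.943, 0.332, -0.0], [0.332, 0.943, -0.0], [0.0, -0.0, -1.0]]
wrist_force: [-1.6, 0.5, 4.1]
gripper_width: 0.005
gripper_force: 2.0
```

Request:
{"fn": "drive_tool", "kwargs": {"moves": [{"delta_pos": [0,0,1],"turn": 0,"claw": 0},{"delta_pos": [0,0,1],"turn": 0,"claw": 0},{"delta_pos": [0,0,0.5],"turn": 0,"claw": 0},{"delta_pos": [0,0,0],"turn": 0,"claw": 0}]}}

```text
time_s: 7.92
tcp_pos: [0.4349, -0.0918, 0.0582]
ee_rot: [[-0.944, 0.331, -0.0], [0.331, 0.944, -0.0], [-0.0, -0.0, -1.0]]
wrist_force: [-4.5, 1.7, 13.1]
gripper_width: 0.007
gripper_force: 7.1
```

The key is on its stop, with 13 N at the wrist and the tip at z 0.058. I'll lift off and back out to check.

Request:
{"fn": "drive_tool", "kwargs": {"moves": [{"delta_pos": [0,0,-5],"turn": 0,"claw": 0},{"delta_pos": [0,0,-20],"turn": 0,"claw": 0},{"delta_pos": [0,0,-50],"turn": 0,"claw": 0},{"delta_pos": [0,0,-60],"turn": 0,"claw": 0},{"delta_pos": [0,0,-50],"turn": 0,"claw": 0},{"delta_pos": [-40,8,0],"turn": 0,"claw": 0},{"delta_pos": [-50,10,0],"turn": 0,"claw": 0},{"delta_pos": [-40,8,0],"turn": 0,"claw": 0},{"delta_pos": [-10,2,0],"turn": 0,"claw": 0},{"delta_pos": [0,0,0],"turn": 0,"claw": 0}]}}

```text
time_s: 9.18
tcp_pos: [0.5761, -0.1118, 0.2409]
ee_rot: [[-0.943, 0.332, -0.002], [0.332, 0.943, 0.0], [0.002, -0.0, -1.0]]
wrist_force: [0.5, -0.2, -0.7]
gripper_width: 0.001
gripper_force: 0.0
```

Run:
```python
from h import *
s=monitor.sense();print(s['tcp_pos'],s['wrist_force'])
a=cap('wrist','w4')
cv2.imwrite('pics/w4b.png',cv2.resize(a['color'][:,:,::-1],(800,600),interpolation=cv2.INTER_CUBIC))
```

```text
[ 0.57610102 -0.11179881  0.24092372] [ 0.49635506 -0.1638789  -0.71165269]
```

View pics/w4b.png

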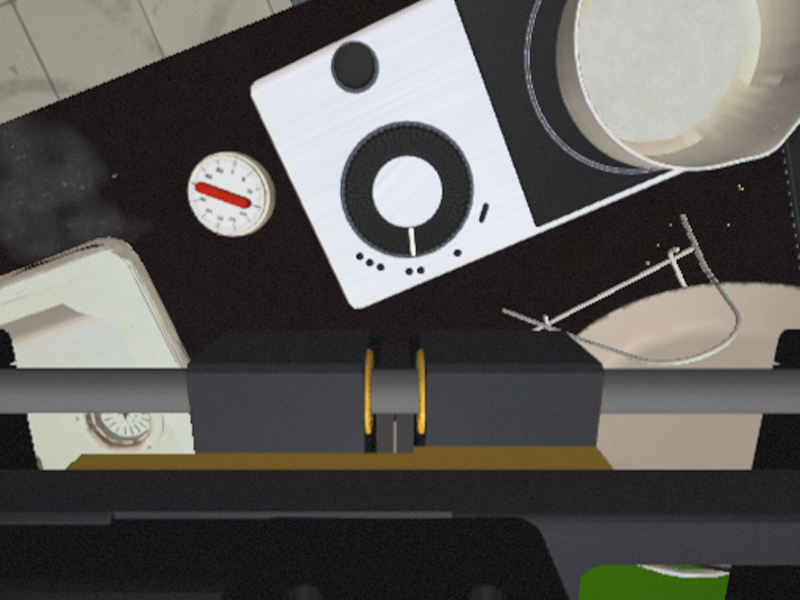

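The pointer end at (412,254) is still at the two dots. The key at (354,67) is back up, and the pan and timer haven't moved.

```bash
python3 -c "
from station import ticket; print(ticket.finish_job())"
```

```text
the job is handed in; nothing more can be done
None
```

The dial was turned clockwise from low and is at medium; the start key was then pressed to its stop and came back up. The pan and timer look unmoved in the last picture, and the job is handed in at about 9 s.

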